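# File a flat slide case on end between the slide boxes

### The job

Draw the flat slide case out through the open front of its bay (its sides cannot be reached there, but it slides when you press on the rubber patch on its lid and pull). Then file it in the stand: upright on its plain short end, latch at the top, in the middle of the gap between the two slide boxes, square to them and touching neither. Leave the two boxes standing where they are and do not push the petri dish, marker, tweezers, pipette or dropper bottle about.

Things in the scene. Friction and masses are not known exactly. Their poses are not given: they have to be found in the camera images.
- case: white plastic slide case, shut for good, 100 x 60 x 24 mm thick, 0.08-0.17 kg. Starts lying flat on the bench in the bay. Origin: centre of its underside as it lies. x: along its length toward the latch end, y: across its width, z: out of the lid. Filed, x points up and it stands on the plain hinge end (60 x 24 mm); let go within a few degrees of upright on a level surface, it stands
- case_middle (a point): the middle of the slide case (12 mm above its underside); axes as the case. On the lid is a ribbed black rubber patch that grips well, 44 (x) x 36 (y) mm, 1.5 mm proud (its top 25.5 mm above the underside), its centre 5 mm from case_middle toward the hinge end (-x). The bare plastic is slippery
- case_latch (a point): middle of the case's latch end, 50 mm from case_middle along the case's x; the white latch there is 22 mm wide, 14 mm tall, sticks out 4 mm and starts toward the bay's back wall. To stand it on the open bench, latch up, hold it firmly by its long sides (60 mm apart; it can swing in a weak grip) and tilt the hand from one side to the other; then its faces (24 mm apart) can be gripped from above
- bay: grey bay fixed to the bench; two side walls and a back wall 12 mm thick, 24 mm high (flush with the case's lid), no floor, open front. Inside 106 x 66 mm: fingers cannot enter beside the case. Origin: centre of the inside. x: to the back wall, -x out of the open front, toward the robot. The walls end 53 mm in front of it. Pressed on its rubber patch with 5-20 N, the case follows the fingertips
- stand: filing stand of bare aluminium fixed to the bench: base plate 100 (x) x 140 (y) x 4 mm, with a thin cheek 46 mm high at each y end. Origin: centre of its underside, at bench level. y: along the row of boxes, x: across it, z up
- gap (a point): middle of the gap between the two slide boxes, on the top of the stand's base plate (4 mm above the bench). The gap is 52 mm wide along the stand's y; nothing closes it at the x ends. The filed case stands here with its 24 mm thickness along the stand's y and its 60 mm width along the stand's x
- box_left: loose cardboard slide box, 34 x 82 x 60 mm high, standing on the stand at its +y end, its 34 mm along the stand's y. Origin: centre of its underside, z up. Both boxes are 60 mm high (64 mm above the bench), so the upper 40 mm of the filed case stands clear of them
- box_right: the same kind of slide box at the stand's -y end
- petri: bystander: round petri dish, 69 mm across, 16 mm high, near the middle of the bench; origin centre of underside
- marker: bystander: black marker, 127 mm long, 12 mm thick, lying on the bench at the robot's right; origin under its middle
- forceps: bystander: tweezers, 126 mm long, 9 mm high, lying behind the work; origin under their middle
- dropper: bystander: pipette, 150 mm long, 11 mm high, lying behind the work; origin under its middle
- vial: bystander: small dropper bottle, 25 mm across, 64 mm high, standing at the robot's left; origin centre of underside
Things that resemble listed ones, but are neither listed nor needed, are in the scene too. Leave any blue or purple look-alike of the case alone.

How it is judged:
On the way:
1. the case has been drawn out of the bay: its middle is more than 60 mm from the bay's middle, on the side of the open front (x of case_middle in the frame of bay below -0.06 m), for 0.1 s.
At the end, for the whole second after the job is handed in: The case stands at rest on its hinge end in the stand, latch up, upright within 0.09 rad, within 13 mm of the gap's middle along the row and 20 mm across it, square to the boxes within 0.2 rad and touching neither; both boxes are upright (0.1 rad), within 15 mm of their places (angle between case's own x axis and vertical below 0.09 rad and y of case_middle in the frame of stand between -0.013 and 0.013 m and x of case_middle in the frame of stand between -0.02 and 0.02 m and z of case_middle in the frame of stand between 0.05 and 0.058 m and angle between the z axis of case and the y axis of stand, either way round below 0.2 rad and linear speed of case below 0.01 m/s and angular speed of case below 0.2 rad/s and contact force between case and box_left below 0.05 N and contact force between case and box_right below 0.05 N and angle between each of box_left, box_right's own z axis and vertical below 0.1 rad and distance of each of box_left, box_right from where it was at the start of the episode below 0.015 m).
It fails at once if a slide box is knocked over or pushed more than 25 mm (angle between any of box_left, box_right's own z axis and vertical above 0.5 rad or distance of any of box_left, box_right from where it was at the start of the episode above 0.025 m).
It fails at once if the petri dish, marker, tweezers, pipette or dropper bottle is pushed more than 30 mm from its place (distance of any of petri, marker, forceps, dropper, vial from where it was at the start of the episode above 0.03 m).
It also fails if it takes over 72 s, if anything falls off the work surface, if the arm or the gripper's body presses on something with over 40 N, if the wrist force passes 120 N, or if a joint passes its speed limit or range.

### The arm

A 7-joint arm with a two-finger parallel gripper is mounted at the origin on a cart in front of the work surface, level with it; the furniture and walls round the work are solid. World frame = base frame: x ahead of the robot, y to its left, z up, the work surface at z = 0. Lengths are in m, angles in rad, forces in N, time in s.
With the tool pointing down it reaches from about 0.4 to 0.85 m from the base axis. Payload 10.4 kg.
Tool frame: the origin (TCP) lies between the finger pads; the fingertips stand 19 mm ahead of it and the grasp point (between the pads) is the TCP; z points along the fingers, x is the direction in which the jaws open and shut, and the axes are right-handed (so a half turn about z gives the same grasp; the last joint's range is limited). The gripper opens to 87 mm and grips with 3 to 60 N. Pads are 19 mm wide; open, the fingers measure 117 mm over their backs; the gripper's body (75 mm by 190 mm) begins 51 mm behind the grasp point.
Start: joints at [-1.279, 0.332, -0.065, 1.46, 0.022, 1.35, -0.088], TCP at [0.194, 0.594, 0.242] pointing down, gripper open.
Joint ranges: [-2.6, 2.6], [-0.5, 2.12], [-1.47, 1.34], [0.16, 2.42], [-1.27, 4.41], [0.06, 2.06], [-2.6, 2.6]. Speed limits (rad/s): [2.22, 2.22, 2.79, 2.79, 3.14, 3.14, 3.14].

### API

Orientations are given as a unit quaternion [x, y, z, w].
In Python, from bench import * gives the robot as it stands.
- The arm moves only by the tool step_arm, never from a script. Its argument "commands" is a list of rows, each a list of 6 numbers: the shift along the tool's x, y, z in m, then the turn, a rotation vector about the tool's x, y, z in rad. In form: [[tx, ty, tz, rx, ry, rz], ...]. A call has 1 to 12 rows; each row shifts and turns the commanded pose from where the row before left it, along the tool's axes as they then stand; what a row does not reach is not made up. A row lasts 1/10 s, in which the tool goes at most 50 mm and 8.59 degrees, less where a joint would pass 70% of its speed; a pose out of reach is approached as far as the arm can. A call with a gripper value outside its range is refused whole. "gripper" is the opening, from 0 (shut) to 1 (fully open), set as the call begins (left out, the last holds). The fingers move at their own pace and stop on an object; "grip_force" is the grip in N (left out, the last holds). Time passes only in rows, so rows that do not move let the fingers close. It gives the time, the measured TCP pose, the force and the opening at its end, in the units of the state.
- read_state(): the state, without advancing time (a new reading comes with each control period).
- camera(name): name is "side" or "top" or "wrist"; returns the picture (420x560x3 uint8, red, green, blue); there is no depth.
- get_calibration(name): a dict with "fx", "fy", "cx", "cy" (pixels), "R" (3x3) and "t" (3): a world point X has camera coordinates R X + t. Camera axes: x right, y down, z forward; pixel columns grow to the right and rows downward; lengths in m; the calibration is good to about 2 mm. A picture is of the moment at which its call begins: read the wrist's pose just before it. get_calibration takes no time and is no camera call; for the wrist camera it gives the pose at the moment of the call.
- close_job(): hands the job in, once; it reports no verdict.
The state is a dict: "time": time; "joint_positions": joint angles; "joint_vel": joint speeds; "joint_torque": joint torques, N m; "ee_pos": TCP position; "eef_rot": TCP orientation; "ft_force": force on the tool from outside, world axes, zero at the start; "torque": the same for the moment, N m; "width": finger opening in m.
Only numpy, scipy, OpenCV 4.12 (cv2) and the standard library are available. Lean on these libraries where they do the work, as an engineer would, in place of code of your own. Each camera call takes 0.05 s, during which the arm holds its last target. There are 200 camera calls.

## Working session

There is one attempt and no reset: what is moved stays moved. The work goes in short steps, Python scripts to look and compute and a tool call to move; the robot and the scene stay as the last step left them, time stands still between calls to the robot, and variables do not carry over. Pictures are saved under pics/ and viewed, on a budget of 10 in all, crops included, one or two more only if the job needs it, and the job is handed in when it is done.

Besides the shell and the picture viewer there is one more tool, called after "Emit:" in YAML: its name, and indented under it one key for each argument. step_arm: Moves the arm, as the interface text tells. Its arguments: {"type":"object","properties":{"commands":{"type":"array","items":{"type":"array","items":{"type":"number"}}},"gripper":{"type":"number"},"grip_force":{"type":"number"}},"required":["commands"]}

```bash
mkdir -p pics
python3 - <<'E'
from bench import *
import cv2,numpy as np
for n in("top","side"):
    im=camera(n);cv2.imwrite(f"pics/{n}0.png",im[...,::-1]);c=get_calibration(n);print(n,c)
s=read_state();print(s)
E
```

```text
top {'fx': 448.3094019783602, 'fy': 448.3094019783602, 'cx': 283.50483124544485, 'cy': 208.56292051701826, 'R': array([[ 0.01758122, -0.99983486,  0.00459876],
       [-0.98366063, -0.01812066, -0.17911841],
       [ 0.17917216, -0.0013745 , -0.98381678]]), 't': array([0.030465  , 0.62707728, 1.47274481])}
side {'fx': 411.3943611485987, 'fy': 411.3943611485987, 'cx': 275.96905224720746, 'cy': 200.88000016561918, 'R': array([[ 0.85908815, -0.51182565,  0.00143004],
       [-0.20205245, -0.34170503, -0.91783031],
       [ 0.47025775,  0.7882082 , -0.39697037]]), 't': array([-0.5207435 ,  0.19243571,  0.89858655])}
{'time': 0.1, 'joint_positions': array([-1.27860771,  0.33282196, -0.06469234,  1.46083952,  0.02158709,
        1.34985753, -0.08850086]), 'joint_vel': array([ 5.44487034e-05, -6.21887592e-04, -8.25223889e-04, -1.89027750e-03,
       -3.27749574e-04, -3.71975300e-04,  3.09684295e-04]), 'joint_torque': array([ 1.16446648e-03, -6.24546719e+01,  2.44647008e-02, -3.90717888e+01,
       -6.13628235e-02,  3.68329010e-02,  4.27395685e-05]), 'ee_pos': array([0.19341735, 0.59400124, 0.24083365]), 'eef_rot': array([ 8.09199439e-01,  5.87533734e-01, -4.85448618e-04,  3.78941658e-04]), 'ft_force': array([-0.72978293, -0.20052138,  0.66791558]), 'torque': array([ 0.00664088, -0.00971344, -0.06323694]), 'width': 0.08728231504234277}
```

View pics/top0.png

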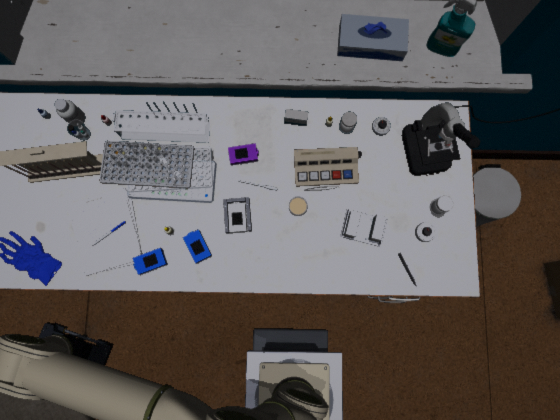

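View pics/side0.png

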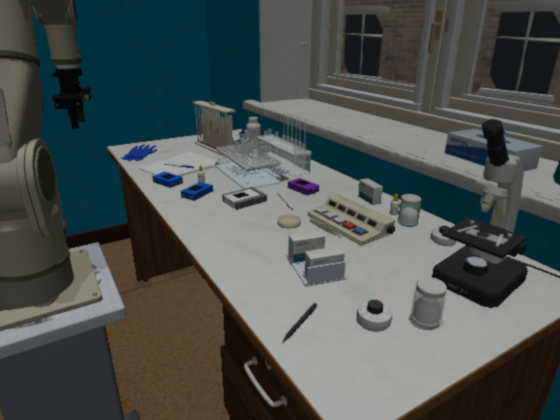

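The top view shows the white case in the grey bay at about (237,215), the stand with its boxes at (365,226) and the petri dish at (298,206). The marker is at (407,268) and the vial at (169,230). The blue and purple look-alikes lie near (197,246), (150,261) and (243,154).

```bash
cat > h.py <<'E'
from bench import *
import cv2,numpy as np
from scipy.spatial.transform import Rotation as Ro
def ray(c,u,v,z):
    d=c["R"].T@np.array([(u-c["cx"])/c["fx"],(v-c["cy"])/c["fy"],1]);o=-c["R"].T@c["t"]
    return o+d*(z-o[2])/d[2]
def proj(c,X):
    p=c["R"]@np.asarray(X)+c["t"];return np.array([c["fx"]*p[0]/p[2]+c["cx"],c["fy"]*p[1]/p[2]+c["cy"]])
def down(yaw): # tool down, tool x along world yaw
    return Ro.from_euler("z",yaw)*Ro.from_rotvec([np.pi,0,0])
def delta(p,R): # from measured pose: shift in tool axes, rotvec in tool axes
    s=read_state();R0=Ro.from_quat(s["eef_rot"])
    return R0.inv().apply(np.array(p)-s["ee_pos"]),(R0.inv()*R).as_rotvec()
E
python3 - <<'E'
from h import *
im=cv2.imread("pics/top0.png");c=get_calibration("top")
a=cv2.resize(im[190:245,215:260],None,fx=8,fy=8,interpolation=cv2.INTER_CUBIC)
b=cv2.resize(im[195:250,335:395],None,fx=7,fy=8,interpolation=cv2.INTER_CUBIC)
cv2.imwrite("pics/crop0.png",np.hstack([a,b]))
for n,(u,v,z) in dict(bay=(237,215,.024),patch=(237,219,.0255),stand=(365,227,.03),petri=(298,206,.01),marker=(407,268,.01),vial=(169,230,.06),forc=(258,185,.01),blue=(197,246,.02)).items(): print(n,ray(c,u,v,z).round(3))
E
```

```text
bay [0.607 0.203 0.024]
patch [0.592 0.202 0.026]
stand [ 0.572 -0.24   0.03 ]
petri [ 0.645 -0.009  0.01 ]
marker [ 0.435 -0.387  0.01 ]
vial [0.545 0.426 0.06 ]
forc [0.718 0.134 0.01 ]
blue [0.497 0.337 0.02 ]
```

View pics/crop0.png

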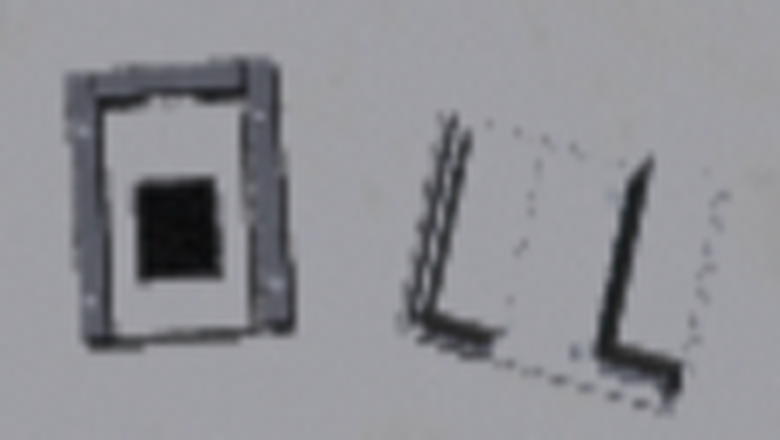

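Run:
```python
from h import *
print(*[x.round(4) for x in delta([.57,.2,.24],down(1.64))]); c=get_calibration("wrist")
s=read_state();R=Ro.from_quat(s["eef_rot"]).as_matrix()
print("cam in tool",(R.T@(-c["R"].T@c["t"]-s["ee_pos"])).round(3),(c["R"]@R).round(2),c["fx"])
```

```text
[-0.258   0.4801  0.0012] [-2.00e-04  1.20e-03 -3.84e-01]
cam in tool [-0.    -0.079 -0.144] [[ 1.    0.   -0.  ]
 [-0.    0.96 -0.28]
 [ 0.    0.28  0.96]] 292.31773960551845
```

Emit:
step_arm:
  commands:
    - [-0.0172,0.032,0,0,0,0]
    - [-0.0172,0.032,0,0,0,0]
    - [-0.0172,0.032,0,0,0,0]
    - [-0.0172,0.032,0,0,0,0]
    - [-0.0172,0.032,0,0,0,0]
    - [-0.0172,0.032,0,0,0,0]
    - [-0.0172,0.032,0,0,0,0]
    - [-0.0172,0.032,0,0,0,0]
    - [-0.0172,0.032,0,0,0,0]
    - [-0.0172,0.032,0,0,0,0]
    - [-0.0172,0.032,0,0,0,0]
    - [-0.0172,0.032,0,0,0,0]
  gripper: 0
  grip_force: 20

```text
time: 1.3
ee_pos: [0.4954, 0.2778, 0.2413]
eef_rot: [0.809, 0.588, -0.0, -0.0]
ft_force: [1.0, -0.3, 0.2]
width: 0.0026
```

Emit:
step_arm:
  commands:
    - [-0.0172,0.032,0,0,0,0]
    - [-0.0172,0.032,0,0,0,0]
    - [-0.0172,0.032,0,0,0,0]
    - [0,0,0,0,0,-0.128]
    - [0,0,0,0,0,-0.128]
    - [0,0,0,0,0,-0.128]
    - [0,0,0,0,0,0]
    - [0,0,0,0,0,0]

```text
time: 2.1
ee_pos: [0.5699, 0.2003, 0.2413]
eef_rot: [0.684, 0.73, -0.0, -0.0]
ft_force: [0.5, -0.7, -0.1]
width: 0.0005
```

Run:
```python
from h import *
c=get_calibration("wrist");im=camera("wrist");cv2.imwrite("pics/w1.png",im[...,::-1])
s=read_state();print(s["joint_positions"].round(2),s["ee_pos"].round(4),s["ft_force"].round(1),s["time"])
print(proj(c,[.593,.201,.0255]))
g=(im.max(2)<45).astype(np.uint8)
for k in cv2.findContours(g,0,2)[0]:
    r=cv2.minAreaRect(k)
    if cv2.contourArea(k)>400: print(r,[ray(c,*p,.0255).round(4) for p in cv2.boxPoints(r)],ray(c,*r[0],.0255))
```

```text
[-0.6   0.28  0.23  1.53 -0.07  1.33  1.27] [0.5699 0.2004 0.2414] [-1.2  0.7  0.4] 2.15
[283.63869115 202.98877655]
((286.5, 203.0), (32.0, 27.0), 90.0) [array([0.573 , 0.1863, 0.0255]), array([0.5708, 0.2202, 0.0255]), array([0.6132, 0.2236, 0.0255]), array([0.6155, 0.1886, 0.0255])] [0.59277609 0.20465551 0.0255    ]
((279.5, 292.0), (254.0, 559.0), 90.0) [array([ 0.5672, -0.1511,  0.0255]), array([0.5223, 0.5366, 0.0255]), array([0.93  , 0.674 , 0.0255]), array([ 0.9896, -0.2382,  0.0255])] [0.7231531  0.20357954 0.0255    ]
((403.9853820800781, 127.45985412597656), (37.59173583984375, 31.61123275756836), 70.01689147949219) [array([0.4783, 0.3103, 0.0255]), array([0.4642, 0.3429, 0.0255]), array([0.5029, 0.366 , 0.0255]), array([0.518 , 0.3325, 0.0255])] [0.49049417 0.33782901 0.0255    ]
((544.1435546875, 94.95466613769531), (30.21351432800293, 40.35159683227539), 72.47443389892578) [array([0.4371, 0.4627, 0.0255]), array([0.4216, 0.5025, 0.0255]), array([0.4512, 0.5232, 0.0255]), array([0.4673, 0.4826, 0.0255])] [0.44405503 0.49273074 0.0255    ]
```

View pics/w1.png

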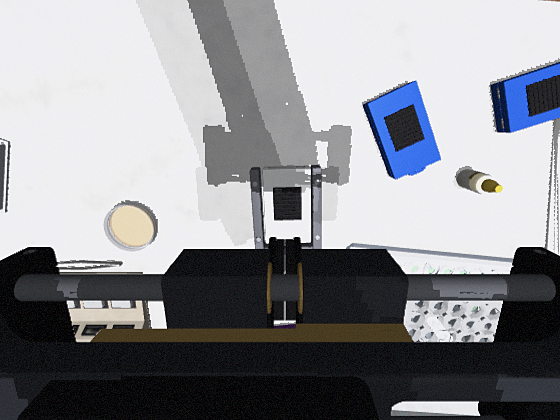

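The wrist view shows the patch at (286,203), square with the tool. The vial is at (485,182) and the petri dish at (131,224), both clear.

Emit:
step_arm:
  commands:
    - [0.001,0.023,0.03,0,0,0]
    - [0,0,0.04,0,0,0]
    - [0,0,0.04,0,0,0]
    - [0,0,0.04,0,0,0]
    - [0,0,0.03,0,0,0]
    - [0,0,0.01,0,0,0]
    - [0,0,0.002,0,0,0]
    - [0,0,0.002,0,0,0]
    - [0,0,0,0,0,0]

```text
time: 3.05
ee_pos: [0.5939, 0.2034, 0.0492]
eef_rot: [0.682, 0.731, 0.001, 0.0]
ft_force: [0.4, -0.3, -0.3]
width: 0.0005
```

Emit:
step_arm:
  commands:
    - [0,0,0.001,0,0,0]
    - [0,0,0.001,0,0,0]
    - [0,0,0.001,0,0,0]

```text
time: 3.35
ee_pos: [0.5932, 0.2031, 0.045]
eef_rot: [0.682, 0.731, 0.0, 0.0]
ft_force: [-0.2, -0.5, 12.8]
width: 0.0004
```

Emit:
step_arm:
  commands:
    - [0,-0.003,0,0,0,0]
    - [0,-0.005,0,0,0,0]
    - [0,-0.007,0,0,0,0]

```text
time: 3.65
ee_pos: [0.5783, 0.202, 0.0451]
eef_rot: [0.682, 0.731, 0.001, 0.0]
ft_force: [3.0, -0.3, 4.0]
width: 0.0004
```

Emit:
step_arm:
  commands:
    - [0,-0.008,0.0008,0,0,0]
    - [0,-0.01,0,0,0,0]
    - [0,-0.01,0,0,0,0]

```text
time: 3.95
ee_pos: [0.5508, 0.2003, 0.045]
eef_rot: [0.682, 0.731, 0.002, 0.001]
ft_force: [5.4, 0.1, 6.6]
width: 0.0006
```

Emit:
step_arm:
  commands:
    - [0,-0.01,0.0008,0,0,0]
    - [0,-0.011,0,0,0,0]
    - [0,-0.011,0,0,0,0]
    - [0,-0.011,0.0005,0,0,0]
    - [0,-0.011,0,0,0,0]
    - [0,-0.011,0,0,0,0]
    - [0,-0.01,0,0,0,0]
    - [0,-0.008,0,0,0,0]
    - [0,-0.004,0,0,0,0]
    - [0,0,0,0,0,0]

```text
time: 4.95
ee_pos: [0.4654, 0.195, 0.0449]
eef_rot: [0.682, 0.731, 0.003, 0.001]
ft_force: [3.7, -0.3, 15.4]
width: 0.0004
```

Emit:
step_arm:
  commands:
    - [0,0,-0.01,0,0,0]
    - [0,0,-0.04,0,0,0]
    - [0,0,-0.045,0,0,0]
    - [0,0,-0.045,0,0,0]
    - [0,0,-0.02,0,0,0]
    - [0,0,0,0,0,0]
  gripper: 1

```text
time: 5.55
ee_pos: [0.4636, 0.1945, 0.2054]
eef_rot: [0.682, 0.731, 0.002, 0.0]
ft_force: [0.6, -0.0, -1.0]
width: 0.0405
```

Run:
```python
from h import *
c=get_calibration("wrist");im=camera("wrist");cv2.imwrite("pics/w2.png",im[...,::-1])
s=read_state();print(s["joint_positions"].round(2),s["ee_pos"].round(4),s["ft_force"].round(1),s["time"])
g=(im.max(2)<45).astype(np.uint8)
for k in cv2.findContours(g,0,2)[0]:
    r=cv2.minAreaRect(k)
    if cv2.contourArea(k)>400: print(r,[ray(c,*p,.0255).round(4) for p in cv2.boxPoints(r)],ray(c,*r[0],.0255))
```

```text
[-0.68  0.08  0.2   1.84 -0.02  1.22  1.17] [0.4628 0.1941 0.2032] [ 0.1 -0.4 -0.2] 5.6
((279.49993896484375, 333.0), (558.9998779296875, 171.99996948242188), 0.0) [array([ 0.8365, -0.1994,  0.0255]), array([ 0.5557, -0.1418,  0.0255]), array([0.5097, 0.5312, 0.0255]), array([0.7818, 0.6254, 0.0255])] [0.6569903 0.2019551 0.0255   ]
((284.5, 258.0), (42.0, 161.0), 90.0) [array([0.5259, 0.1032, 0.0255]), array([0.5128, 0.295 , 0.0255]), array([0.569 , 0.3034, 0.0255]), array([0.5826, 0.1027, 0.0255])] [0.54693599 0.2009629  0.0255    ]
((403.8029479980469, 221.49330139160156), (33.603946685791016, 31.273937225341797), 68.74949645996094) [array([0.4796, 0.3113, 0.0255]), array([0.4638, 0.3426, 0.0255]), array([0.501 , 0.3645, 0.0255]), array([0.5178, 0.3325, 0.0255])] [0.4901729  0.33765687 0.0255    ]
((286.0, 195.0), (36.0, 30.0), 90.0) [array([0.448 , 0.1789, 0.0255]), array([0.4456, 0.2125, 0.0255]), array([0.488 , 0.2161, 0.0255]), array([0.4904, 0.1813, 0.0255])] [0.46761346 0.19716596 0.0255    ]
((544.6038208007812, 192.8807830810547), (28.50438117980957, 37.187255859375), 74.74488067626953) [array([0.4364, 0.464 , 0.0255]), array([0.4226, 0.5009, 0.0255]), array([0.4534, 0.5204, 0.0255]), array([0.4679, 0.4827, 0.0255])] [0.44481925 0.491956   0.0255    ]
((233.0, 10.0), (20.0, 46.0), 90.0) [array([0.281 , 0.1112, 0.0255]), array([0.278 , 0.155 , 0.0255]), array([0.2947, 0.1557, 0.0255]), array([0.2978, 0.1111, 0.0255])] [0.28780494 0.133249   0.0255    ]
```

View pics/w2.png

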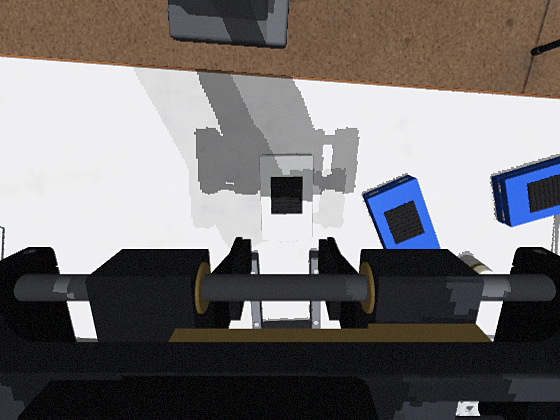

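The wrist view shows the case drawn out on open bench with the patch at (286,195). The bay behind it is empty.

Emit:
step_arm:
  commands:
    - [0,0,0,0.122,0,0]
    - [0,0,0,0.122,0,0]
    - [0,0,0,0.122,0,0]
    - [0,0,0,0.122,0,0]
    - [0,0,0,0.122,0,0]
    - [0,0,0,0,0,0]
    - [0,0,0,0,0,0]

```text
time: 6.3
ee_pos: [0.4627, 0.1936, 0.2006]
eef_rot: [0.651, 0.697, -0.22, -0.205]
ft_force: [0.5, 0.4, 0.8]
width: 0.0865
```

Run:
```python
from h import *
s=read_state();print(s["joint_positions"].round(2),s["ee_pos"].round(4),s["width"])
T=Ro.from_euler("z",.06)*Ro.from_euler("y",.61)*down(np.pi/2)
for p in ([.476,.197,.06],[.476,.197,.023]): print(*[x.round(4) for x in delta(p,T)])
```

```text
[-0.55  0.53  0.24  1.42 -0.26  1.81  1.36] [0.4627 0.1936 0.2006] 0.08647073963431225
[0.0027 0.0917 0.1075] [-0.0006  0.0063  0.0063]
[0.0027 0.1129 0.1378] [-0.0006  0.0063  0.0063]
```

Emit:
step_arm:
  commands:
    - [0.0005,0.018,0.02,0,0,0]
    - [0.0005,0.018,0.022,0,0,0]
    - [0.0005,0.018,0.022,0,0,0]
    - [0.0005,0.018,0.022,0,0,0]
    - [0.0005,0.018,0.02,0,0,0]
    - [0,0,0,0,0,0]

```text
time: 6.9
ee_pos: [0.4742, 0.1973, 0.0625]
eef_rot: [0.65, 0.697, -0.22, -0.205]
ft_force: [-0.3, -0.2, 0.5]
width: 0.087
```

Run:
```python
from h import *
s=read_state();print(s["joint_positions"].round(2),s["ee_pos"].round(4),s["width"])
T=Ro.from_euler("z",.06)*Ro.from_euler("y",.61)*down(np.pi/2)
print(*[x.round(4) for x in delta([.476,.197,.023],T)])
c=get_calibration("top");im=camera("top")
c2=get_calibration("side");i2=camera("side")
u,v=proj(c,[.47,.197,.03]).astype(int);a=im[v-30:v+30,u-30:u+30]
u,v=proj(c2,[.47,.197,.03]).astype(int);b=i2[v-30:v+30,u-30:u+30]
f=lambda x:cv2.resize(x,(400,400),interpolation=cv2.INTER_CUBIC)
cv2.imwrite("pics/g1.png",np.hstack([f(a),f(b)])[...,::-1])
```

```text
[-0.53  0.7   0.22  1.47 -0.28  1.59  1.41] [0.4742 0.1973 0.0625] 0.0870196945333668
[-0.0004  0.0241  0.0313] [-0.001   0.0064  0.0078]
```

View pics/g1.png

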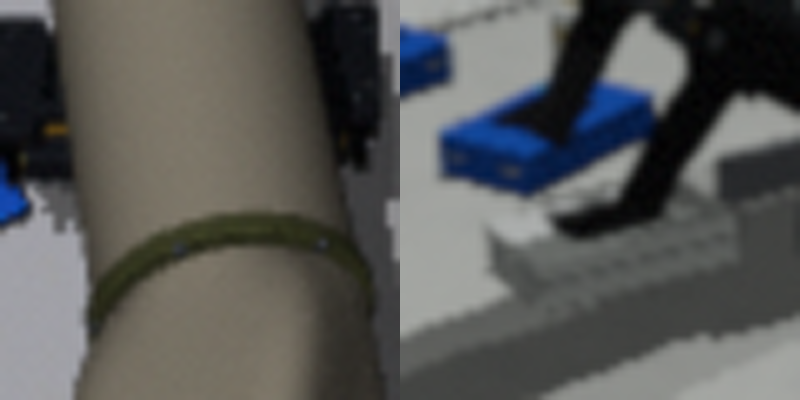

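The side crop shows the fingers straddling the case; the top crop is blocked by the arm. I'll descend and grip.

Emit:
step_arm:
  commands:
    - [0,0.008,0.0105,0,0,0]
    - [0,0.008,0.0105,0,0,0]
    - [0,0.006,0.008,0,0,0]
    - [0,0.002,0.002,0,0,0]
    - [0,0,0,0,0,0]

```text
time: 7.5
ee_pos: [0.4777, 0.1974, 0.0242]
eef_rot: [0.651, 0.697, -0.22, -0.205]
ft_force: [0.9, -1.0, 0.7]
width: 0.0869
```

Emit:
step_arm:
  commands:
    - [0,0,0,0,0,0]
    - [0,0,0,0,0,0]
    - [0,0,0,0,0,0]
    - [0,0,0,0,0,0]
    - [0,0,0,0,0,0]
    - [0,0,0,0,0,0]
  gripper: 0
  grip_force: 50

```text
time: 8.1
ee_pos: [0.4781, 0.1976, 0.025]
eef_rot: [0.651, 0.697, -0.219, -0.205]
ft_force: [0.7, 0.5, 1.0]
width: 0.0597
```

Emit:
step_arm:
  commands:
    - [0,-0.0057,-0.0082,0,0,0]
    - [0,-0.0115,-0.0164,0,0,0]
    - [0,-0.0172,-0.0246,0,0,0]
    - [0,-0.0172,-0.0246,0,0,0]
    - [0,-0.0172,-0.0246,0,0,0]
    - [0,-0.0115,-0.0164,0,0,0]
    - [0,0,0,0,0,0]

```text
time: 8.8
ee_pos: [0.4791, 0.1978, 0.1681]
eef_rot: [0.651, 0.698, -0.217, -0.204]
ft_force: [-0.4, 0.0, -1.4]
width: 0.0597
```

Emit:
step_arm:
  commands:
    - [0,0,0,-0.12,0,0]
    - [0,0,0,-0.12,0,0]
    - [0,0,0,-0.12,0,0]
    - [0,0,0,-0.12,0,0]
    - [0,0,0,-0.12,0,0]
    - [0,0,0,-0.12,0,0]
    - [0,0,0,-0.12,0,0]
    - [0,0,0,-0.12,0,0]
    - [0,0,0,0,0,0]

```text
time: 9.7
ee_pos: [0.4747, 0.197, 0.163]
eef_rot: [0.671, 0.721, 0.127, 0.119]
ft_force: [-0.6, -0.3, 0.2]
width: 0.0598
```

Run:
```python
from h import *
s=read_state();print(s["joint_positions"].round(2),s["ee_pos"].round(4),s["width"],s["time"])
print(Ro.from_quat(s["eef_rot"]).as_matrix().round(3))
```

```text
[-0.79 -0.07  0.19  2.13  0.26  0.8   0.89] [0.4747 0.197  0.163 ] 0.05977302152148025 9.7
[[-0.072  0.937  0.341]
 [ 0.997  0.068  0.024]
 [-0.001  0.342 -0.94 ]]
```

Emit:
step_arm:
  commands:
    - [-0.029,0.0133,0.0049,0,0,0]
    - [-0.029,0.0133,0.0049,0,0,0]
    - [-0.029,0.0133,0.0049,0,0,0]
    - [-0.029,0.0133,0.0049,0,0,0]
    - [0,0,0,-0.1224,0,0]
    - [0,0,0,-0.1224,0,0]
    - [0,0,0,-0.1224,0,0]
    - [0,0,0,-0.1224,0,0]
    - [0,0,0,-0.1224,0,0]
    - [0,0,0,0,0,0]

```text
time: 10.7
ee_pos: [0.5515, 0.0712, 0.1729]
eef_rot: [0.638, 0.667, 0.269, 0.275]
ft_force: [0.7, -1.0, -0.7]
width: 0.0598
```

Run:
```python
from h import *
s=read_state();print(s["joint_positions"].round(2),s["ee_pos"].round(4),s["width"],s["time"])
print(Ro.from_quat(s["eef_rot"]).as_matrix().round(3))
c2=get_calibration("side");i2=camera("side")
u,v=proj(c2,s["ee_pos"]).astype(int);b=i2[v-60:v+60,u-60:u+60];print(u,v)
cv2.imwrite("pics/g2.png",cv2.resize(b,(600,600),interpolation=cv2.INTER_CUBIC)[...,::-1])
```

```text
[-0.33 -0.16 -0.03  2.38  0.97  0.29  0.41] [0.5515 0.0712 0.1729] 0.05984330411043387 10.7
[[-0.035  0.703  0.711]
 [ 0.999  0.041  0.008]
 [-0.023  0.71  -0.704]]
246 164
```

View pics/g2.png

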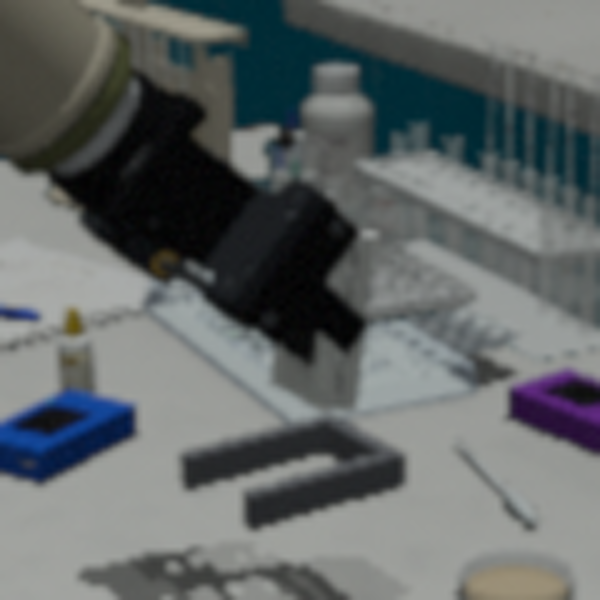

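The side crop shows the case nearly upright, latch up, held well clear of the bench. The wrist joints are near their ends, so I'll turn the hand about the vertical to tilt sideways instead.

Emit:
step_arm:
  commands:
    - [0,0,0,0.003,-0.085,0.0845]
    - [0,0,0,0.003,-0.085,0.0845]
    - [0,0,0,0.003,-0.085,0.0845]
    - [0,0,0,0.003,-0.085,0.0845]
    - [0,0,0,0.003,-0.085,0.0845]
    - [0,0,0,0.003,-0.085,0.0845]
    - [0,0,0,0,0,0]

```text
time: 11.45
ee_pos: [0.5513, 0.0768, 0.1724]
eef_rot: [0.831, 0.405, 0.156, 0.348]
ft_force: [1.1, 0.6, -1.9]
width: 0.0594
```

Run:
```python
from h import *
s=read_state();print(s["joint_positions"].round(2),s["ee_pos"].round(4),s["width"],s["time"])
print(Ro.from_quat(s["eef_rot"]).as_matrix().round(3))
```

```text
[-0.41  0.11 -0.25  2.11  0.99  1.01 -0.35] [0.5513 0.0768 0.1724] 0.0594137211275515 11.45
[[ 0.623  0.565  0.541]
 [ 0.782 -0.429 -0.453]
 [-0.023  0.705 -0.709]]
```

Run:
```python
from h import *
R0=Ro.from_quat([.651,.697,-.219,-.205]);C0=Ro.from_euler("z",.06)
TC=R0.inv()*C0; off=R0.inv().apply(np.array([.4725,.197,.012])-[.4781,.1976,.025])
s=read_state();R=Ro.from_quat(s["eef_rot"]);C=R*TC
x=C.apply([1,0,0]);print("case axes\n",C.as_matrix().round(3))
ax=np.cross(x,[0,0,1]);a=np.arcsin(np.linalg.norm(ax));w=ax/np.linalg.norm(ax)*a
R2=Ro.from_rotvec(w)*R
print("turn in tool",R.inv().apply(w).round(4))
mid=s["ee_pos"]+R2.apply(off);print("after: mid",mid.round(4),"bottom",mid[2]-.05)
print("world down in tool after",R2.inv().apply([0,0,-1]).round(4)); print(R2.as_matrix().round(3))
```

```text
case axes
 [[ 0.148  0.625 -0.767]
 [-0.099  0.781  0.617]
 [ 0.984 -0.016  0.177]]
turn in tool [-0.1783  0.0077  0.0135]
after: mid [0.5613 0.0684 0.1668] bottom 0.11676213289694111
world down in tool after [ 0.008  -0.8199  0.5724]
[[ 0.625  0.451  0.637]
 [ 0.78  -0.353 -0.516]
 [-0.008  0.82  -0.572]]
```

Emit:
step_arm:
  commands:
    - [0,0,0,-0.09,0.004,0.007]
    - [0,0,0,-0.09,0.004,0.007]
    - [0,-0.0164,0.01145,0,0,0]
    - [0,-0.0164,0.01145,0,0,0]
    - [0,-0.0164,0.01145,0,0,0]
    - [0,-0.0164,0.01145,0,0,0]
    - [0,-0.0123,0.0086,0,0,0]
    - [0,-0.0041,0.0029,0,0,0]
    - [0,0,0,0,0,0]

```text
time: 12.35
ee_pos: [0.5508, 0.0729, 0.0727]
eef_rot: [0.797, 0.385, 0.198, 0.42]
ft_force: [-0.0, -0.1, -0.4]
width: 0.0596
```

Run:
```python
from h import *
R0=Ro.from_quat([.651,.697,-.219,-.205]);C0=Ro.from_euler("z",.06)
TC=R0.inv()*C0; off=R0.inv().apply(np.array([.4725,.197,.012])-[.4781,.1976,.025])
s=read_state();R=Ro.from_quat(s["eef_rot"]);C=R*TC;print(s["joint_positions"].round(2))
print("case axes\n",C.as_matrix().round(3),s["ee_pos"]+R.apply(off),R.inv().apply([0,0,-1]).round(4),s["ft_force"],s["width"])
c2=get_calibration("side");i2=camera("side")
u,v=proj(c2,s["ee_pos"]).astype(int);b=i2[v-40:v+40,u-40:u+40];print(u,v)
cv2.imwrite("pics/g3.png",cv2.resize(b,(560,560),interpolation=cv2.INTER_CUBIC)[...,::-1])
```

```text
[-0.5   0.37 -0.25  2.22  1.39  1.07 -0.9 ]
case axes
 [[-0.004  0.625 -0.78 ]
 [ 0.003  0.78   0.625]
 [ 1.    -0.    -0.005]] [0.56076545 0.0645932  0.06709836] [ 0.0081 -0.8227  0.5685] [-0.03810915 -0.14358135 -0.43829282] 0.059632386483340794
246 197
```

View pics/g3.png

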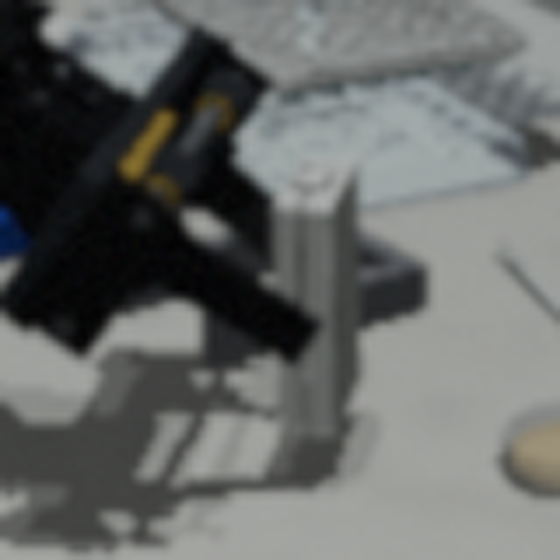

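The side crop shows the case upright, latch on top, about 17 mm above the bench. I'll lower it to contact.

Emit:
step_arm:
  commands:
    - [0,-0.0066,0.0046,0,0,0]
    - [0,-0.0041,0.0029,0,0,0]
    - [0,-0.0016,0.0011,0,0,0]
    - [0,0,0,0,0,0]

```text
time: 12.8
ee_pos: [0.5511, 0.0732, 0.0579]
eef_rot: [0.798, 0.384, 0.199, 0.42]
ft_force: [-0.5, -0.2, -0.8]
width: 0.0597
```

Emit:
step_arm:
  commands:
    - [0,-0.0008,0.0006,0,0,0]
    - [0,-0.0008,0.0006,0,0,0]

```text
time: 13.0
ee_pos: [0.5513, 0.0732, 0.0562]
eef_rot: [0.798, 0.384, 0.199, 0.42]
ft_force: [-1.1, 0.3, -0.3]
width: 0.0595
```

Emit:
step_arm:
  commands:
    - [0,-0.0008,0.0006,0,0,0]
    - [0,-0.0008,0.0006,0,0,0]

```text
time: 13.2
ee_pos: [0.5515, 0.0731, 0.0546]
eef_rot: [0.798, 0.384, 0.2, 0.42]
ft_force: [-3.8, -1.0, 9.2]
width: 0.0594
```

Emit:
step_arm:
  commands:
    - [0,0,0,0,0,0]
    - [0,0,0,0,0,0]
    - [0,0,0,0,0,0]
    - [0,0,0,0,0,0]
    - [0,0,0,0,0,0]
    - [0,0,0,0,0,0]
  gripper: 1
  grip_force: 10

```text
time: 13.8
ee_pos: [0.5513, 0.0732, 0.0542]
eef_rot: [0.798, 0.384, 0.199, 0.42]
ft_force: [-0.3, -0.3, -0.4]
width: 0.086
```

Emit:
step_arm:
  commands:
    - [0,0,-0.01,0,0,0]
    - [0,0,-0.02,0,0,0]
    - [0,0,-0.03,0,0,0]
    - [0,0,-0.04,0,0,0]
    - [0,0.02,-0.04,0,0,0]
    - [0,0.03,-0.03,0,0,0]
    - [0,0.03,-0.02,0,0,0]
    - [0,0,0,0,0,0]

```text
time: 14.6
ee_pos: [0.4656, 0.1452, 0.2329]
eef_rot: [0.798, 0.383, 0.203, 0.419]
ft_force: [-0.4, -0.3, -0.8]
width: 0.0869
```

Run:
```python
from h import *
s=read_state();R=Ro.from_quat(s["eef_rot"]);print(s["joint_positions"].round(2),s["ee_pos"].round(3),s["time"])
print(delta([0,0,0],down(-.675))[1],delta([0,0,0],down(-.675+np.pi))[1])
a=camera("side");t=camera("top")
f=lambda c,i,p,h:cv2.resize(i[int(proj(c,p)[1])-h:int(proj(c,p)[1])+h,int(proj(c,p)[0])-h:int(proj(c,p)[0])+h],(400,400),interpolation=cv2.INTER_CUBIC)
P=[.56,.066,.05]
cv2.imwrite("pics/g4.png",np.hstack([f(get_calibration("side"),a,P,40),f(get_calibration("top"),t,P,40)])[...,::-1])
```

```text
[-0.61  0.03 -0.41  2.17  1.02  1.32 -0.59] [0.466 0.145 0.233] 14.6
[ 0.75259345 -0.75776901  1.43471998] [ 0.75794635  0.75276958 -1.43638318]
```

View pics/g4.png

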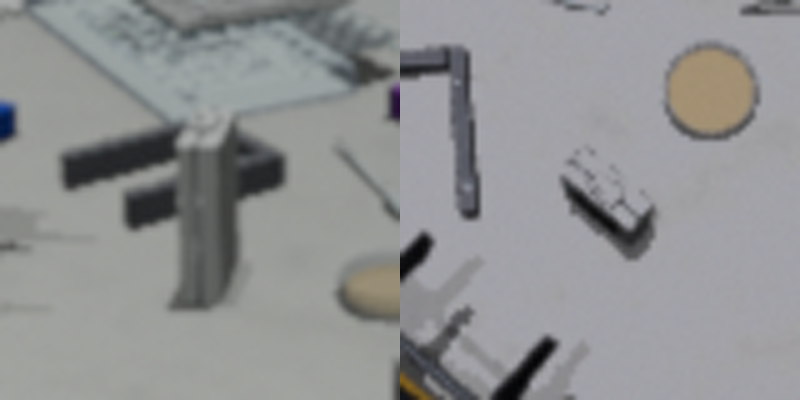

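The crops show the case standing by itself with the latch up. In the top crop it is clear of the bay and the petri dish. Next I'll bring the hand vertical and turn it so the jaws line up with the case faces.

Emit:
step_arm:
  commands:
    - [0,0,0,0.12,0,0]
    - [0,0,0,0.12,0,0]
    - [0,0,0,0.12,0,0]
    - [0,0,0,0.12,0,0]
    - [0,0,0,0.12,0,0]
    - [0,0,0,0.12,0,0]
    - [0,0,0,0.12,0,0]
    - [0,0,0,0.12,0,0]
    - [0,0,0,0,0,0]

```text
time: 15.6
ee_pos: [0.466, 0.1406, 0.2261]
eef_rot: [0.903, 0.43, -0.003, 0.003]
ft_force: [0.8, -0.9, -1.0]
width: 0.0872
```

Emit:
step_arm:
  commands:
    - [0,0,0,0,0,0.145]
    - [0,0,0,0,0,0.145]
    - [0,0,0,0,0,0.145]
    - [0,0,0,0,0,0.145]
    - [0,0,0,0,0,0.145]
    - [0,0,0,0,0,0.145]
    - [0,0,0,0,0,0.145]
    - [0,0,0,0,0,0.145]
    - [0,0,0,0,0,0.145]
    - [0,0,0,0,0,0.145]
    - [0,0,0,0,0,0.1]
    - [0,0,0,0,0,0]

```text
time: 16.8
ee_pos: [0.4641, 0.1437, 0.2265]
eef_rot: [0.947, -0.322, 0.003, 0.005]
ft_force: [-0.2, -0.9, 1.2]
width: 0.0869
```

Run:
```python
from h import *
s=read_state();print(s["joint_positions"].round(2),s["ee_pos"].round(3),s["time"])
print(*[x.round(4) for x in delta([.561,.066,.233],down(-.675))])
```

```text
[-0.37  0.04 -0.03  1.84  0.01  1.27 -1.06] [0.464 0.144 0.227] 16.8
[ 0.1242  0.0026 -0.0055] [ 0.0072 -0.0079  0.0196]
```

Emit:
step_arm:
  commands:
    - [0.031,0,-0.001,0.007,-0.008,0.02]
    - [0.031,0,-0.001,0,0,0]
    - [0.031,0,-0.001,0,0,0]
    - [0.031,0,-0.002,0,0,0]
    - [0,0,0,0,0,0]
    - [0,0,0,0,0,0]

```text
time: 17.4
ee_pos: [0.5619, 0.0665, 0.2319]
eef_rot: [0.944, -0.33, -0.001, -0.001]
ft_force: [0.1, 0.1, 0.4]
width: 0.087
```

Run:
```python
from h import *
c=get_calibration("wrist");im=camera("wrist")
s=read_state();print(s["joint_positions"].round(2),s["ee_pos"].round(4),s["eef_rot"].round(3))
P=np.array([.561,.066,.1]);ez=np.array([-.78,.625,0]);ey=np.array([.625,.78,0])
im=im[...,::-1].copy()
for h in (.1,.0):
  q=np.array([proj(c,P*[1,1,0]+[0,0,h]+a*.012*ez+b*.03*ey) for a,b in((1,1),(1,-1),(-1,-1),(-1,1))]).round().astype(int);print(q.tolist())
  cv2.polylines(im,[q],1,(0,0,255) if h else (0,255,0),1)
cv2.imwrite("pics/w3.png",im)
```

```text
[-0.26  0.21  0.07  1.64 -0.02  1.3  -0.86] [0.5616 0.0672 0.2321] [ 0.944 -0.33  -0.001 -0.001]
[[273, 173], [273, 232], [297, 232], [298, 173]]
[[276, 159], [276, 204], [294, 204], [294, 159]]
```

View pics/w3.png

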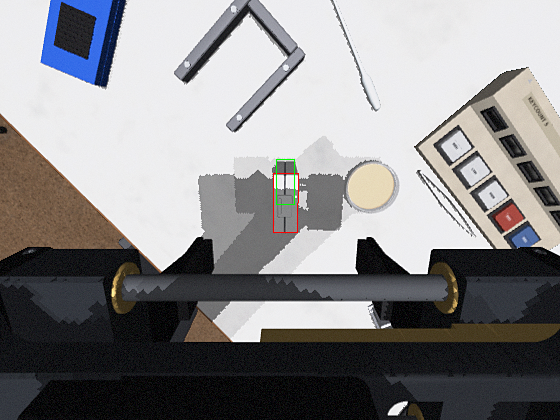

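The red outline (expected case top) falls on the case at (285,203), so position and yaw agree. The petri dish at (371,187) is clear of the jaws. Descend and grip.

Emit:
step_arm:
  commands:
    - [0,0,0.03,0,0,0]
    - [0,0,0.04,0,0,0]
    - [0,0,0.04,0,0,0]
    - [0,0,0.026,0,0,0]
    - [0,0,0.01,0,0,0]
    - [0,0,0,0,0,0]

```text
time: 18.05
ee_pos: [0.5613, 0.0674, 0.0861]
eef_rot: [0.944, -0.33, -0.001, -0.001]
ft_force: [0.4, -0.1, -0.2]
width: 0.087
```

Emit:
step_arm:
  commands:
    - [0,0,0,0,0,0]
    - [0,0,0,0,0,0]
    - [0,0,0,0,0,0]
    - [0,0,0,0,0,0]
    - [0,0,0,0,0,0]
    - [0,0,0,0,0,0]
    - [0,0,0,0,0,0]
    - [0,0,0,0,0,0]
  gripper: 0
  grip_force: 30

```text
time: 18.85
ee_pos: [0.5625, 0.0666, 0.087]
eef_rot: [0.944, -0.331, -0.0, -0.001]
ft_force: [-1.0, -0.1, 0.5]
width: 0.0311
```

Emit:
step_arm:
  commands:
    - [0,0,0,0,0,0]
    - [0,0,0,0,0,0]
    - [0,0,-0.01,0,0,0]
    - [0,0,-0.03,0,0,0]
    - [0,0,-0.04,0,0,0]
    - [0,0,-0.04,0,0,0]
    - [0,0,-0.03,0,0,0]
    - [0,0,0,0,0,0]

```text
time: 19.65
ee_pos: [0.5644, 0.0665, 0.2426]
eef_rot: [0.944, -0.331, 0.003, -0.003]
ft_force: [-0.1, -0.5, -0.5]
width: 0.0237
```

Run:
```python
from h import *
s=read_state();print(s["joint_positions"].round(2),s["ee_pos"].round(3),s["width"],s["ft_force"])
print(*[x.round(4) for x in delta([.52,-.22,.23],down(-1.8))])
```

```text
[-0.26  0.2   0.07  1.63 -0.02  1.31 -0.86] [0.564 0.066 0.243] 0.02374642535086722 [-0.12752614 -0.52194021 -0.46141676]
[0.1443 0.2515 0.011 ] [-0.0101  0.0013  1.1249]
```

Emit:
step_arm:
  commands:
    - [0.0161,0.033,0,0,0,0]
    - [0.0161,0.033,0,0,0,0]
    - [0.0161,0.033,0,0,0,0]
    - [0.0161,0.033,0,0,0,0]
    - [0.0161,0.033,0,0,0,0]
    - [0.0161,0.033,0,0,0,0]
    - [0.0161,0.033,0,0,0,0]
    - [0.0161,0.033,0,0,0,0]
    - [0,0,0,0,0,0]

```text
time: 20.55
ee_pos: [0.4956, -0.226, 0.2362]
eef_rot: [0.942, -0.335, -0.0, -0.0]
ft_force: [0.0, -0.2, -0.2]
width: 0.0237
```

Emit:
step_arm:
  commands:
    - [0,0,0,-0.01,0,0.14]
    - [0,0,0,0,0,0.14]
    - [0,0,0,0,0,0.14]
    - [0,0,0,0,0,0.14]
    - [0,0,0,0,0,0.14]
    - [0,0,0,0,0,0.14]
    - [0,0,0,0,0,0.14]
    - [0,0,0,0,0,0.14]
    - [0,0,0,0,0,0]
    - [0,0,0,0,0,0]

```text
time: 21.55
ee_pos: [0.498, -0.22, 0.2361]
eef_rot: [-0.625, 0.78, 0.0, -0.004]
ft_force: [-0.1, 0.8, -1.5]
width: 0.0239
```

Run:
```python
from h import *
import json
c=get_calibration("wrist");im=camera("wrist");cv2.imwrite("pics/w4.png",im[...,::-1])
s=read_state();print(s["joint_positions"].round(2),s["ee_pos"].round(4),s["eef_rot"].round(3),s["width"])
json.dump({k:np.asarray(v).tolist() for k,v in c.items()},open("w4.json","w"))
```

```text
[-0.    0.16  0.37  1.7  -0.05  1.3  -1.41] [ 0.498  -0.2201  0.2361] [-0.625  0.78   0.    -0.004] 0.02339128569781259
```

View pics/w4.png

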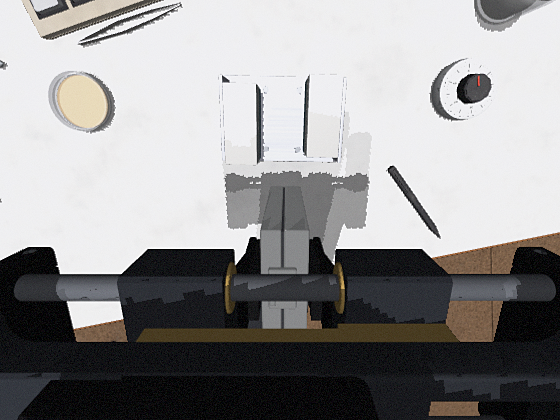

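The wrist view shows the stand just ahead and nearly square to the tool. The boxes' dark inner faces are near columns 258–263 and 304–309, rows 75–160. I'll fit these edges numerically.

Run:
```python
from h import *
g=cv2.imread("pics/w4.png",0)
for r in (85,100,115,130,145,152): print(r,"L",g[r,250:270],"R",g[r,298:316])
for u in (235,280,325): print(u,"far",g[66:86,u],"near",g[150:176,u])
print("row110",g[110,214:228],g[110,338:354])
```

```text
85 L [238 239 239 241 245 255  17  87 254 249 239 238 239 240 240 232 240 238
 239 239] R [238 240 240 241 242 246 255  16  52  63  83 218 249 241 237 238 238 240]
100 L [240 240 239 239 247 254 107  52  66  46  42 138 129 212 246 242 239 239
 241 238] R [238 238 240 241 245 251 149  19  72  62 127 255 241 239 239 240 239 238]
115 L [240 238 240 240 245 253 110  51  67  42  43 129 144 255 245 238 241 238
 238 237] R [238 238 235 238 244 255  12  55  71  91 240 239 233 232 231 233 231 232]
130 L [239 238 239 240 243 250 182  36  64  44  40 141 145 255 244 241 239 239
 239 239] R [237 234 236 241 249 145  28  77  71 143 247 233 232 229 231 230 230 230]
145 L [238 227 228 231 231 239 167  36  61  49  37 131 132 247 247 236 233 238
 239 234] R [238 239 238 243 252  17  66  72  94 253 234 229 229 229 231 228 230 228]
152 L [228 227 228 228 230 237 213  34  57  54  48 143 123 145 255 248 244 243
 241 240] R [230 241 239 237 247 179  97  60 135 246 231 229 229 228 228 230 227 229]
235 far [237 240 238 239 239 239 239 241 231 190 245 240 238 239 241 235 217 241
 240 238] near [229 228 229 230 228 228 229 226 229 228 228 228 227 228 223 219 220 218
 219 219 217 219 224 213 113 110]
280 far [239 239 237 238 240 240 238 239 241 235 207 241 238 240 238 238 239 238
 239 240] near [236 238 237 239 237 238 237 237 237 239 236 167 224 220 219 216 217 218
 217 218 220 227 211  92 112 118]
325 far [240 240 239 238 239 239 241 239 241 240 239 239 240 239 238 240 238 240
 238 238] near [226 227 227 228 229 227 224 212 236 236 234 231 219 220 220 222 222 220
 223 222 224 227 211  98 113 120]
row110 [239 238 240 239 238 239 224 242 239 201 242 239 238 239] [239 239 240 209 244 241 197 245 241 239 241 239 241 239 239 240]
```

Run:
```python
from h import *
import json
c={k:np.array(v) for k,v in json.load(open("w4.json")).items()}
L=[ray(c,u,r,.064) for u,r in((256,100),(256.2,130),(256.4,152))]
Rr=[ray(c,u,r,.064) for u,r in((308.2,100),(306.8,130),(305.9,152))]
B=[ray(c,280,76,.004),ray(c,280,161,.004)]
for x in L+Rr+B: print(x.round(4))
gl=np.polyfit([p[0] for p in L],[p[1] for p in L],1);gr=np.polyfit([p[0] for p in Rr],[p[1] for p in Rr],1)
m=(gl+gr)/2;xb=(B[0][0]+B[1][0])/2
print("slopes",gl,gr,"yaw",np.arctan(m[0]),"gap width",np.polyval(gl-gr,xb)*np.cos(np.arctan(m[0])))
yaw=np.arctan(m[0]);Bm=(B[0]+B[1])/2; ex=np.array([np.cos(yaw),np.sin(yaw)]);ey=np.array([-ex[1],ex[0]])
P0=np.array([xb,np.polyval(m,xb)]);gap=P0+ex*((Bm[:2]-P0)@ex);print("gap",gap,"plate len",np.linalg.norm(B[0]-B[1]))
s=read_state();print("yaw tool",Ro.from_quat(s["eef_rot"]).as_matrix()[:,0])
print(*[x.round(4) for x in delta([*gap,s["ee_pos"][2]],down(yaw-np.pi/2))])
# floor-level check: base corners (top plate) seen in picture
t=get_calibration("top")
```

```text
[ 0.5971 -0.2137  0.064 ]
[ 0.5684 -0.2067  0.064 ]
[ 0.5462 -0.2013  0.064 ]
[ 0.5855 -0.2656  0.064 ]
[ 0.5568 -0.2584  0.064 ]
[ 0.5347 -0.253   0.064 ]
[ 0.6213 -0.2437  0.004 ]
[ 0.5233 -0.2214  0.004 ]
slopes [-0.24413751 -0.06796028] [-0.24820384 -0.12021028] yaw -0.24137136036327084 gap width 0.05299503487468804
gap [ 0.57174818 -0.23483292] plate len 0.10041696145888424
yaw tool [-0.21804555 -0.975921    0.00586056]
[-0.0017 -0.0752 -0.0004] [ 0.0051 -0.0059  0.0215]
```

Emit:
step_arm:
  commands:
    - [0,-0.02,0,0.005,-0.006,0.0215]
    - [-0.001,-0.025,0,0,0,0]
    - [-0.001,-0.02,0,0,0,0]
    - [0,-0.01,0,0,0,0]
    - [0,0,0,0,0,0]
    - [0,0,0,0,0,0]

```text
time: 22.2
ee_pos: [0.5706, -0.2364, 0.236]
eef_rot: [-0.615, 0.788, 0.0, -0.0]
ft_force: [-0.7, -0.1, -0.8]
width: 0.0237
```

Run:
```python
from h import *
s=read_state();print(s["ee_pos"].round(4))
print(*[x.round(4) for x in delta([.5717,-.2348,.1],down(-.241-np.pi/2))])
c=get_calibration("wrist");cv2.imwrite("pics/w5.png",camera("wrist")[...,::-1])
```

```text
[ 0.5706 -0.2364  0.236 ]
[-0.0018 -0.0007  0.136 ] [ 0.0006 -0.0002 -0.0041]
```

View pics/w5.png

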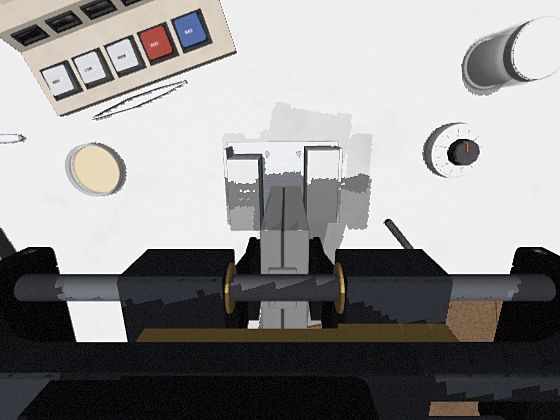

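The wrist view shows the case centred at column 285 over the gap, whose edges are at columns 263 and 304. Descend.

Emit:
step_arm:
  commands:
    - [-0.0015,0,0.03,0,0,0]
    - [0,0,0.04,0,0,0]
    - [0,0,0.035,0,0,0]
    - [0,0,0.02,0,0,0]
    - [0,0,0.01,0,0,0]
    - [0,0,0.004,0,0,0]
    - [0,0,0,0,0,0]

```text
time: 22.95
ee_pos: [0.5719, -0.235, 0.0979]
eef_rot: [-0.615, 0.788, -0.0, 0.0]
ft_force: [-0.0, -0.9, -0.6]
width: 0.024
```

Emit:
step_arm:
  commands:
    - [0,0,0.002,0,0,0]
    - [0,0,0.001,0,0,0]
    - [0,0,0.001,0,0,0]

```text
time: 23.25
ee_pos: [0.5721, -0.2349, 0.0937]
eef_rot: [-0.615, 0.788, -0.0, 0.0]
ft_force: [0.5, -0.4, -1.3]
width: 0.0237
```

Emit:
step_arm:
  commands:
    - [0,0,0.001,0,0,0]
    - [0,0,0.001,0,0,0]

```text
time: 23.45
ee_pos: [0.5718, -0.2348, 0.0912]
eef_rot: [-0.615, 0.788, -0.0, 0.0]
ft_force: [0.1, 0.3, -0.6]
width: 0.0236
```

Emit:
step_arm:
  commands:
    - [0,0,0.001,0,0,0]

```text
time: 23.55
ee_pos: [0.5719, -0.235, 0.0909]
eef_rot: [-0.615, 0.788, -0.0, 0.0]
ft_force: [-5.9, 2.6, 14.9]
width: 0.0235
```

Emit:
step_arm:
  commands:
    - [0,0,-0.0005,0,0,0]
    - [0,0,0,0,0,0]

```text
time: 23.75
ee_pos: [0.5719, -0.235, 0.091]
eef_rot: [-0.615, 0.788, -0.0, 0.0]
ft_force: [-1.0, -0.1, 3.9]
width: 0.0237
```

Emit:
step_arm:
  commands:
    - [0,0,0,0,0,0]
    - [0,0,0,0,0,0]
    - [0,0,0,0,0,0]
    - [0,0,0,0,0,0]
    - [0,0,-0.01,0,0,0]
    - [0,0,-0.03,0,0,0]
    - [0,0,-0.04,0,0,0]
    - [0,0,-0.04,0,0,0]
    - [0,0,-0.03,0,0,0]
    - [0,-0.03,0,0,0,0]
    - [0,0,0,0,0,0]
    - [0,0,0,0,0,0]
  gripper: 0.7
  grip_force: 10

```text
time: 24.95
ee_pos: [0.6007, -0.2421, 0.2407]
eef_rot: [-0.615, 0.788, -0.0, -0.0]
ft_force: [-0.4, -0.2, -0.3]
width: 0.061
```

Emit:
step_arm:
  commands:
    - [0,0.05,0,0,0,0]
    - [0,0.05,0,0,0,0]
    - [0,0.04,0,0,0,0]
    - [0,0,0,0,0,0]
    - [0,0,0,0,0,0]

```text
time: 25.45
ee_pos: [0.4642, -0.2079, 0.2412]
eef_rot: [-0.615, 0.788, -0.0, 0.001]
ft_force: [0.2, -0.1, 0.5]
width: 0.0609
```

Run:
```python
from h import *
c=get_calibration("wrist");im=camera("wrist")[...,::-1].copy();sd=camera("side")[...,::-1];cs=get_calibration("side")
print(read_state()["ee_pos"].round(3),read_state()["time"])
ex=np.array([np.cos(-.241),np.sin(-.241),0]);ey=np.array([-ex[1],ex[0],0]);G=np.array([.5717,-.2348,0])
q=np.array([proj(c,G+[0,0,.104]+a*.012*ey+b*.03*ex) for a,b in((1,1),(1,-1),(-1,-1),(-1,1))]).round().astype(int);print(q.tolist())
a=im.copy();cv2.polylines(a,[q],1,(0,0,255),1)
u,v=proj(cs,G+[0,0,.05]).astype(int)
A=cv2.resize(a[:260,170:400],(398,450));B=cv2.resize(sd[v-40:v+40,u-36:u+36],(400,450),interpolation=cv2.INTER_CUBIC)
cv2.imwrite("pics/f.png",np.hstack([A,B]));cv2.imwrite("pics/w6.png",im)
```

```text
[ 0.465 -0.208  0.241] 25.55
[[270, 43], [271, 116], [297, 116], [298, 43]]
```

View pics/f.png

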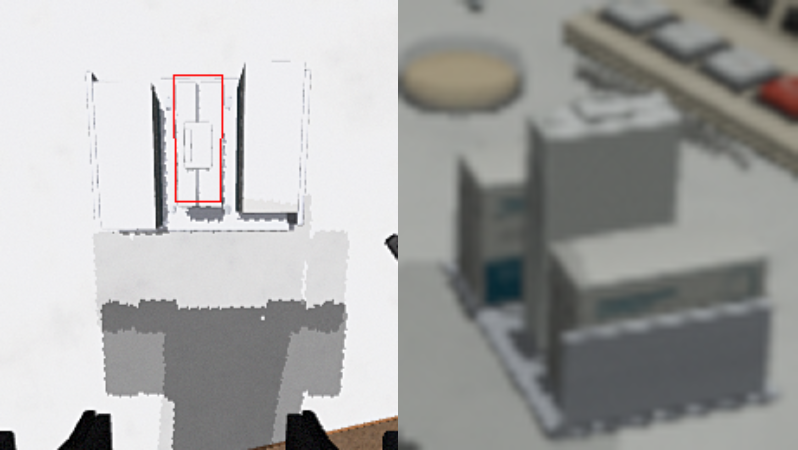

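The final picture shows the case upright in the gap, latch on top, matching the expected outline and square to the boxes. There is clear space on both sides and the boxes are undisturbed. I'll hand the job in.

```bash
python3 -c "
from bench import *
print(close_job())"
```

```text
the job is handed in; nothing more can be done
None
```

The slide case is filed in the stand and the job is handed in at about 25.6 s; the hand-in gives no verdict.

- **What I did:** I pressed on the rubber patch with about 4–15 N and drew the case out about 128 mm. I then gripped it by its long sides, tilted it upright on the open bench, and re-gripped it by its faces from above. Finally I lowered it into the gap until it touched the base plate and let go.
- **Last checks:** The last wrist and side views show the case upright, latch at the top, on the outline I expected at the measured gap middle (0.572, -0.235). It is square to the boxes with visible space on both sides, and both boxes are standing.
- **Disagreements:** The measured gap width came out at 53 mm against the stated 52 mm. The top and wrist views differed by about 4–5 mm on the patch and the gap, so I used the closer wrist views.
- **Not measured at the end:** I did not re-measure the petri dish, marker, tweezers, pipette or dropper bottle. No forces showed that anything but the case and its supports was touched.
- **Picture budget:** I viewed 12 pictures, two over the 10.

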